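# Swing the bail arms in and stack the tray on the crate

## Task

Stack the tray on the loaded crate. First swing both wire bails of the crate up and over until each lies fully home across the crate's mouth; then lower the tray gently onto the two bail bars, long side along long side, its foot rails outside the bars, and let go only when it sits down level on them. Leave the crate where it stands and do not disturb the small box, the bolt and the tape measure.

Things in the scene. Friction and masses are not known exactly. Their poses are not given: they have to be found in the camera images.
- crate: Open grey plastic crate, 120 (own x) x 190 (own y) x 75 mm high, walls 6 mm, about 2 kg, loose, with goods packed in its bottom (up to 45 mm). Origin: centre of underside, z up. Lugs on its long walls, up to 89 mm high, carry two steel wire bails, one by each end; pivot axes along own x at own y = +72 and -72 mm, 81 mm above the underside.
- bail_a (a joint): Angle of the bail by the crate's +y end. 0 = home: level, its bar across the crate's mouth at crate y = +36 mm, z = 81 mm. It grows as the bail swings up and outward: 1.57 upright, 3.14 level outward (bar at y = +108), 3.72 stop, hanging by the end wall. Starts between 3.5 and 3.7. The pivot is stiff (0.1 N m, 3 N at the bar): the bail stays where it is left.
- bail_b (a joint): The same for the bail by the crate's -y end: home with its bar at crate y = -36 mm; it grows as the bail swings up and out towards -y.
- bail_a_bar (a point): Middle of bail_a's crossbar, on its centre line. The bail is a U: two arms (8 mm round) outside the crate's long walls and the crossbar (10 mm round, 130 mm long, along crate x), 36 mm from the pivot axis. While it hangs outside, only 1 to 6 mm are left between bar and end wall, too little for a finger: lift it from outside and below.
- bail_b_bar (a point): Middle of bail_b's crossbar, on its centre line; same shape and sizes as bail_a.
- tray_grip (a point): Grip of the loose aluminium tray (0.35 kg): an upright wooden board in its middle, 12 mm thick (own x), 80 mm long (own y). This point is 80 mm above the tray's underside, 14 mm below the board's top. Tray 94 (x) x 150 (y) mm, rim 52 mm up; floor's flat underside 18 mm up. When stacked this point is 148 mm above the crate's underside, over its centre.
- tray: The tray; origin: centre of its underside. Two wooden foot rails, 100 mm (x) x 12 mm (y), 18 mm deep, centred at own y = +50 and -50 mm. Stacked, the tray's floor rests on both bail bars; the rails hang outside the bars (3 mm play in y) and between the crate's long walls (4 mm play in x). Either end may face either way.
- bit_box_1: bystander: small clear plastic box, 52x87x20 mm, origin under its centre
- bolt_1: bystander: steel hex bolt standing on its head, 51 mm high, origin under its centre
- tape_measure: bystander: yellow tape measure, 38x77x63 mm, origin under its centre

How it is judged:
By the outcome, as a careful person would: the job done as asked, in the order asked, and still so for the second after the job is handed in, with the robot touching nothing.
It also fails if it takes over 61 s, if anything falls off the work surface, if the arm or the gripper's body presses on something with over 40 N, if the wrist force passes 120 N, or if a joint passes its speed limit or range.

## Robot

A 6-joint arm with a two-finger parallel gripper is mounted at the origin on a cart in front of the work surface, level with it; the furniture and walls round the work are solid. World frame = base frame: x ahead of the robot, y to its left, z up, the work surface at z = 0. Lengths are in m, angles in degrees, forces in N, time in s.
With the tool pointing down it reaches from about 0.375 to 0.9 m from the base axis. Payload 3.1 kg.
Tool frame: the origin (TCP) lies on the centre line of the jaws, within the pads' length; the fingertips stand 14 mm ahead of it and the grasp point (between the pads) lies 5 mm behind it (bot.tips_ahead is the distance from the TCP to the fingertips, in m); z points along the fingers, y is the line along which they close (so a half turn about z gives the same grasp; the last joint's range is limited). The gripper opens to 87 mm and grips with 3 to 60 N. Pads are 19 mm wide; open, the fingers measure 117 mm over their backs; the gripper's body (75 mm by 190 mm) begins 51 mm behind the grasp point.
Start: joints at [-75.258, 30.224, 82.088, -0, 67.689, -10.227], TCP at [0.264, -0.567, 0.237] pointing down, gripper open.
Joint ranges: [-176.69, 176.69], [-43.24, 126.21], [12.49, 139.97], [-82, 262], [0, 151.66], [-163.58, 163.58]. Speed limits (degrees/s): [159.86, 159.86, 180, 180, 180, 180].

## Interface

Orientations are given as a 3x3 rotation matrix whose columns are the frame's x, y, z axes.
In Python, from rig import bot gives the robot as it stands.
- The arm moves only by the tool play_rows, never from a script. Its argument "moves" is a list that holds one entry, the list of rows, each a list of 6 numbers: the shift along the tool's x, y, z in mm, then the turn, a rotation vector about the tool's x, y, z in rad. A call has 1 to 5 rows; each row shifts and turns the commanded pose from where the row before left it, along the tool's axes as they then stand; what a row does not reach is not made up. A row lasts 1/10 s, in which the tool goes at most 50 mm and 8.59 degrees, less where a joint would pass 70% of its speed; a pose out of reach is approached as far as the arm can. A call with a gripper value outside its range is refused whole. "fingers" is the opening, from -1 (shut) to 1 (fully open), set as the call begins (left out, the last holds). The fingers move at their own pace and stop on an object; the grip force is fixed at half the most. Time passes only in rows, so rows that do not move let the fingers close. It gives the time, the measured TCP pose, the force, the opening and the grip force at its end, in the units of the state.
- bot.read_state(): the state, without advancing time (a new reading comes with each control period).
- bot.capture(name): name is "side" or "top"; returns a dict with "image" (480x640x3 uint8, blue, green, red), "fx", "fy", "cx", "cy" (pixels), "distortion" ([k1, k2, p1, p2, k3] as OpenCV has them; the pictures are not rectified), "R" (3x3) and "t" (3): a world point X has camera coordinates R X + t. Camera axes: x right, y down, z forward; pixel columns grow to the right and rows downward; lengths in m; the calibration is good to about 2 mm. A picture is of the moment at which its call begins. There is no depth.
- bot.hand_in(): hands the job in; it is judged then, once.
Trained networks look in a picture, given as the dict that the camera call returned (one of the last four; its "shot" number tells which), for a name from the list of things; names that differ only in an ending like _2 or _b are one class to them, and where a whole thing is asked for, a point or a joint stands for the part that bears it (a point fixed in the world has none). Each returns a list of dicts, best first, with "confidence" (0 to 1); they miss things now and then, are a little off and sometimes report something else, mostly with a low value. They report only what shows in the picture. A call takes as long as a camera call.
- bot.search_frame(picture, query): "centre" ([column, row] in pixels, amid what is visible of it).
- bot.silhouettes(picture, query): "pixels" (480x640 bool, what is visible of it) and "centre" ([column, row] in pixels, amid what is visible of it).
- bot.pinpoint(picture, query): "centre" ([column, row] in pixels: a listed point, or the origin of a listed thing).
The state is a dict: "time_s": time; "joint_positions": joint angles; "qvel": joint speeds; "tau": joint torques, N m; "position": TCP position; "tcp_rot": TCP orientation; "force": force on the tool from outside, world axes, zero at the start; "moment": the same for the moment, N m; "opening": opening from 0.0 (shut) to 1.0 (fully open); "grasp_force": force on a finger pad.
Only numpy, scipy, OpenCV 4.12 (cv2) and the standard library are available. Lean on these libraries where they do the work, as an engineer would, in place of code of your own. Each camera call takes 0.05 s, during which the arm holds its last target. There are 200 camera calls.

## Working session

There is one attempt and no reset: what is moved stays moved. The work goes in short steps, Python scripts to look and compute and a tool call to move; the robot and the scene stay as the last step left them, time stands still between calls to the robot, and variables do not carry over. Pictures are saved under pics/ and viewed, at most 10 in all, crops included, and the job is handed in when it is done.

Besides the shell and the picture viewer there is one more tool, called after "Request:" as a command line: name --argument value ..., lists and objects as JSON in quotes. play_rows: Moves the arm, as the interface text tells. Its arguments: {"type":"object","properties":{"moves":{"type":"array","items":{"type":"array","items":{"type":"array","items":{"type":"number"}}}},"fingers":{"type":"number"}},"required":["moves"]}

```bash
ls; mkdir -p pics; cat > h.py <<'E'
import numpy as np, cv2
from rig import bot
def cap(n): return bot.capture(n)
def und(p,uv):
    K=np.array([[p['fx'],0,p['cx']],[0,p['fy'],p['cy']],[0,0,1.]])
    return cv2.undistortPoints(np.array(uv,float).reshape(-1,1,2),K,np.array(p['distortion'],float)).reshape(-1,2)
def ray(p,uv):
    R=np.array(p['R']);t=np.array(p['t']);n=und(p,uv)
    d=np.c_[n,np.ones(len(n))]@R
    return -R.T@t,d
def atz(p,uv,z):
    c,d=ray(p,uv); return c+d*((z-c[2])/d[:,2:3])
def proj(p,X):
    K=np.array([[p['fx'],0,p['cx']],[0,p['fy'],p['cy']],[0,0,1.]])
    return cv2.projectPoints(np.array(X,float).reshape(-1,1,3),cv2.Rodrigues(np.array(p['R'],float))[0],np.array(p['t'],float),K,np.array(p['distortion'],float))[0].reshape(-1,2)
def tri(ps,uvs):
    A=[];b=[]
    for p,uv in zip(ps,uvs):
        c,d=ray(p,[uv]);d=d[0]/np.linalg.norm(d[0]);M=np.eye(3)-np.outer(d,d);A.append(M);b.append(M@c)
    return np.linalg.lstsq(np.vstack(A),np.hstack(b),rcond=None)[0]
E
python3 - <<'E'
from h import *
for n in('top','side'):
    p=cap(n);cv2.imwrite(f'pics/{n}0.png',p['image'])
    print(n,-np.array(p['R']).T@np.array(p['t']))
    for q,z in(('crate',0),('bail_a_bar',.06),('tray_grip',.08),('tray',0),('bit_box_1',0),('bolt_1',0),('tape_measure',0)):
        for r in bot.pinpoint(p,q)[:3]: print(q,np.round(r['centre'],1),round(r['confidence'],2),atz(p,[r['centre']],z)[0].round(4))
s=bot.read_state();print(s['time_s'],s['position'],s['tcp_rot'],s['force'])
E
```

```text
pics
top [ 0.49796938 -0.09651281  1.20392734]
crate [241.7 237.9] 0.57 [0.5472 0.0656 0.    ]
bail_a_bar [192.9 256.6] 0.96 [0.5057 0.1583 0.06  ]
tray_grip [436.2 230.6] 0.63 [ 0.5598 -0.3393  0.08  ]
tray [425.2 231.9] 0.69 [ 0.5613 -0.3327  0.    ]
tray [246.  151.7] 0.5 [0.7363 0.058  0.    ]
bit_box_1 [347.  340.7] 0.6 [ 0.3265 -0.1633  0.    ]
bolt_1 [303.  181.2] 0.61 [ 0.6714 -0.0672  0.    ]
tape_measure [246.7 151.9] 0.64 [0.7359 0.0565 0.    ]
side [0.37619641 0.66808768 0.60900634]
crate [320.7 324.7] 0.67 [0.5427 0.0661 0.    ]
bail_a_bar [325.6 339.9] 0.8 [0.5105 0.155  0.06  ]
tray_grip [357.5 177.5] 0.6 [ 0.5662 -0.3452  0.08  ]
tray [357.1 211.2] 0.82 [ 0.56   -0.3263  0.    ]
bit_box_1 [449.9 267. ] 0.91 [ 0.332  -0.1611  0.    ]
bolt_1 [273.5 265.9] 0.45 [ 0.6796 -0.0715  0.    ]
tape_measure [220.1 304.1] 0.94 [0.7347 0.0619 0.    ]
0.8 [ 0.2638609  -0.56654755  0.23656292] [[ 9.06525336e-01  4.22151412e-01 -1.90967757e-05]
 [ 4.22151411e-01 -9.06525336e-01 -3.08160450e-05]
 [-3.03207479e-05  1.98737947e-05 -9.99999999e-01]] [-0.18110027 -0.13913845 -0.54812282]
```

View pics/top0.png

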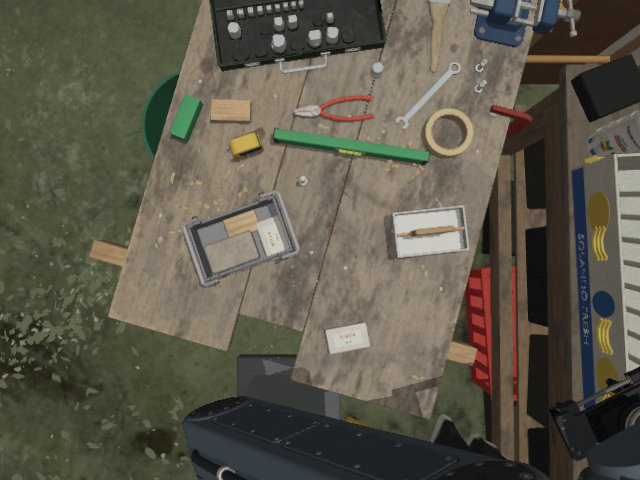

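View pics/side0.png

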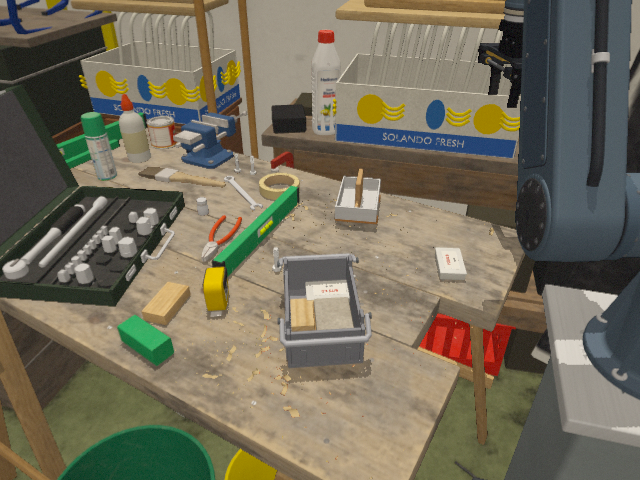

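Both views show the crate at top-view pixels (240,238), long axis sloping to the left end bail (197,260). The tray is at (430,232), the box at (347,340), the bolt at (303,181) and the tape measure at (246,145). Next I fit poses to the silhouettes.

```bash
cat > fit.py <<'E'
from h import *
from scipy.optimize import minimize
def box(x,y,z0,z1): return [[sx*x,sy*y,z] for sx in(-1,1) for sy in(-1,1) for z in(z0,z1)]
def bail(th,s): # bar end points
    y=s*(.072-.036*np.cos(th)); z=.081+.036*np.sin(th)
    return [[sx*.065+a,y+b,z+c] for sx in(-1,1) for a in(-.004,.004) for b in(-.004,.004) for c in(-.004,.004)]
def place(P,x,y,yaw,z=0):
    c,s=np.cos(yaw),np.sin(yaw); P=np.array(P); return P@np.array([[c,s,0],[-s,c,0],[0,0,1]])+[x,y,z]
def rend(p,X):
    m=np.zeros((480*4,640*4),np.uint8); uv=proj(p,X)
    cv2.fillConvexPoly(m,cv2.convexHull(np.round((uv+.5)*4).astype(np.int32)),1)
    return m
def hull(mask):
    m=cv2.resize(mask.astype(np.uint8),None,fx=4,fy=4,interpolation=cv2.INTER_NEAREST)
    cs,_=cv2.findContours(m,cv2.RETR_EXTERNAL,cv2.CHAIN_APPROX_NONE); c=max(cs,key=cv2.contourArea)
    o=np.zeros_like(m); cv2.fillConvexPoly(o,cv2.convexHull(c),1); return o
def fit(obs,model,x0,steps):
    H=[(p,hull(m)) for p,m in obs]
    def f(v):
        X=model(v); t=0
        for p,h in H:
            r=rend(p,X); t+=1-(r&h).sum()/(r|h).sum()
        return t
    sim=np.array([x0]+[np.array(x0)+np.eye(len(x0))[i]*steps[i] for i in range(len(x0))])
    r=minimize(f,x0,method='Nelder-Mead',options=dict(initial_simplex=sim,xatol=1e-4,fatol=1e-5,maxiter=400))
    return r.x,r.fun
E
python3 - <<'E'
from fit import *
P={n:cap(n) for n in('top','side')}
S={}
for q in('crate','tray'):
    for n in P:
        r=bot.silhouettes(P[n],q)[0]; S[q,n]=r['pixels']; print(q,n,np.round(r['centre']),r['confidence'],r['pixels'].sum())
bars={n:[np.round(r['centre'],1).tolist() for r in bot.pinpoint(P[n],'bail_a_bar')] for n in P}; print(bars)
crateb=lambda v:place(box(.06,.095,0,.075)+box(.064,.076,.066,.089)+bail(v[3],1)+bail(v[4],-1),*v[:3])
crate0=lambda v:place(box(.06,.095,0,.075)+box(.064,.076,.066,.089),*v[:3])
for y0 in(.4,):
    for name,m,x0,st in(('bails',crateb,[.545,.066,y0,3.6,3.6],[.01,.01,.1,.1,-.1]),('nobails',crate0,[.545,.066,y0],[.01,.01,.1])):
        for sel in(('top','side'),('top',),('side',)): print(name,sel,fit([(P[n],S['crate',n]) for n in sel],m,x0,st))
tr=lambda v:place(box(.047,.075,.018,.052)+box(.006,.04,.05,.094)+box(.05,.056,0,.018),*v)
for sel in(('top','side'),('top',),('side',)): print('tray',sel,fit([(P[n],S['tray',n]) for n in sel],tr,[.56,-.335,.06],[.01,.01,.1]))
g=[bot.pinpoint(P[n],'tray_grip')[0]['centre'] for n in P]; print('grip',tri(P.values(),g))
o=np.hstack([cv2.resize(P['top']['image'][180:300,170:310],None,fx=4,fy=4,interpolation=3)])
cv2.imwrite('pics/c1.png',o)
E
```

```text
crate top [242. 238.] 0.65 6698Traceback (most recent call last):
  File "<stdin>", line 6, in <module>
IndexError: list index out of range
```

```bash
cat > m.py <<'E'
from fit import *
def sil(n,q,tries=4):
    for _ in range(tries):
        p=cap(n); r=bot.silhouettes(p,q)
        if r and r[0]['confidence']>.3: return p,r[0]['pixels']
    return None
crateb=lambda v:place(box(.06,.095,0,.075)+box(.064,.076,.066,.089)+bail(v[3],1)+bail(v[4],-1),*v[:3])
crate0=lambda v:place(box(.06,.095,0,.075)+box(.064,.076,.066,.089),*v[:3])
tr=lambda v:place(box(.047,.075,.018,.052)+box(.006,.04,.05,.094)+box(.05,.056,0,.018),*v)
E
python3 - <<'E'
from m import *
N=('top','side')
S={q:{n:sil(n,q) for n in N} for q in('crate','tray')}
for q in S: print(q,[(n,None if s is None else s[1].sum()) for n,s in S[q].items()])
def go(name,q,m,x0,st):
    ok=[n for n in N if S[q][n]]
    for sel in [ok]+[[n] for n in ok]:
        x,f=fit([S[q][n] for n in sel],m,x0,st);print(name,sel,x.round(4),round(f,4))
go('bails','crate',crateb,[.545,.066,.4,3.6,3.6],[.01,.01,.1,.1,-.1])
go('nob','crate',crate0,[.545,.066,.4],[.01,.01,.1])
go('tray','tray',tr,[.56,-.335,.06],[.01,.01,.1])
P={n:cap(n) for n in N}
for n in P:
  for q in ('bail_a_bar','tray_grip','bolt_1'): print(n,q,[np.round(r['centre'],1).tolist()+[round(r['confidence'],2)] for r in bot.pinpoint(P[n],q)])
cv2.imwrite('pics/c1.png',cv2.resize(P['top']['image'][180:300,170:310],None,fx=4,fy=4,interpolation=3))
E
```

```text
crate [('top', np.int64(6600)), ('side', np.int64(8951))]
tray [('top', np.int64(3293)), ('side', np.int64(1985))]
bails ['top', 'side'] [0.5451 0.0613 0.3557 3.6781 3.5003] 0.1431
bails ['top'] [0.5463 0.0608 0.3539 3.6538 3.5007] 0.0612
bails ['side'] [0.544  0.0653 0.3549 3.5965 3.4731] 0.0644
nob ['top', 'side'] [0.5457 0.0627 0.4608] 0.3397
nob ['top'] [0.5463 0.0657 0.2955] 0.2021
nob ['side'] [0.5444 0.0617 0.4903] 0.1305
tray ['top', 'side'] [ 0.5615 -0.3328  0.1002] 0.0783
tray ['top'] [ 0.5623 -0.3333  0.0946] 0.0184
tray ['side'] [ 0.5599 -0.3285  0.1025] 0.0315
top bail_a_bar [[191.5, 254.1, 0.87], [287.4, 219.4, 0.36]]
top tray_grip [[434.2, 230.1, 0.58]]
top bolt_1 [[303.8, 184.1, 0.6], [243.7, 238.2, 0.21]]
side bail_a_bar [[322.8, 341.9, 0.95], [449.5, 266.3, 0.5]]
side tray_grip [[359.7, 180.3, 0.91]]
side bolt_1 [[276.2, 267.9, 0.59]]
```

View pics/c1.png

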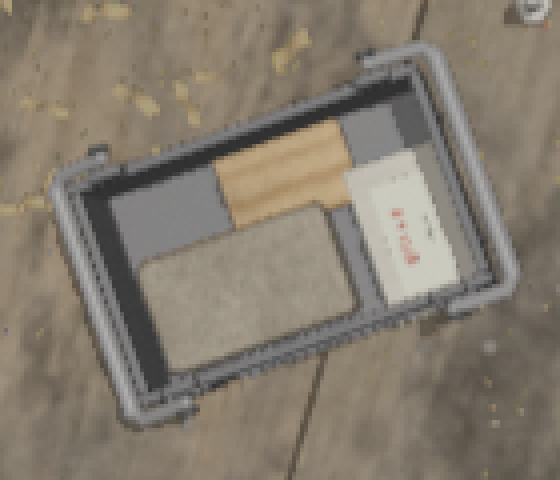

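The crop shows the left bar running from crop (58,190) to (132,415) and the right bar from (435,50) to (512,275). Both hang outside the end walls.

```bash
python3 - <<'E'
from m import *
p=cap('top')
px=np.array([[58,190],[132,415],[435,50],[512,275]])/4+[170,180]
X=atz(p,px,.066);print(X.round(4))
for a,b in((0,1),(2,3)):
    d=X[a]-X[b];print('yaw from bar',np.arctan2(d[1],d[0]),np.linalg.norm(d))
c=X.mean(0);d=X[:2].mean(0)-X[2:].mean(0);print(c,np.arctan2(-d[0],d[1]),np.linalg.norm(d))
for x in([.5454,.0635,.365,3.65,3.5],):
  s=cap('side'); im=[]
  for q in(p,s):
    i=q['image'].copy()
    v=x
    for pts in(place([[.06,.095,.075],[.06,-.095,.075],[-.06,-.095,.075],[-.06,.095,.075]],*v[:3]),):
        cv2.polylines(i,[np.round(proj(q,pts)*16).astype(np.int32)],True,(0,0,255),1,cv2.LINE_AA,4)
    im.append(i)
  cv2.imwrite('pics/c2.png',np.hstack([cv2.resize(im[0][180:300,175:305],None,fx=3,fy=3,interpolation=3),cv2.resize(im[1][245:365,265:395],None,fx=3,fy=3,interpolation=3)]))
E
```

```text
[[ 0.5656  0.1752  0.066 ]
 [ 0.4501  0.1354  0.066 ]
 [ 0.6384 -0.0189  0.066 ]
 [ 0.5225 -0.0591  0.066 ]]
yaw from bar 0.3317810404191413 0.12208763949028552
yaw from bar 0.3341603709708409 0.12262932741244728
[0.54415692 0.05813212 0.066     ] 0.35749030290230144 0.2074386947184971
```

View pics/c2.png

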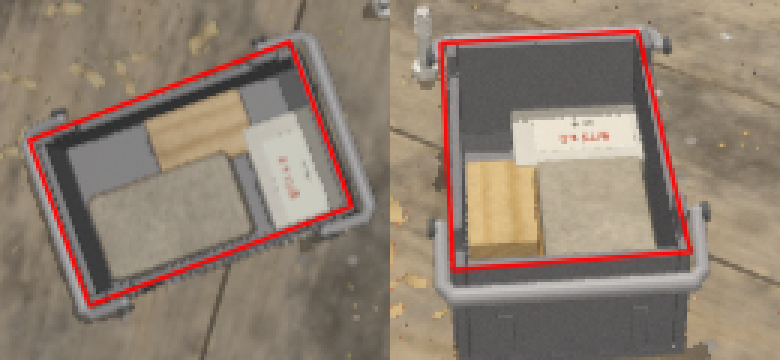

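```bash
cat > plan.py <<'E'
import sys,json,numpy as np
from scipy.spatial.transform import Rotation as Ro
from rig import bot
YAW=.345; C=np.array([.545,.061,0.])
def frame(yaw=None):
    y=YAW if yaw is None else yaw
    return np.array([np.cos(y),np.sin(y),0]),np.array([-np.sin(y),np.cos(y),0])
def Rt(tilt,yaw=None):  # tool y = e; tilt deg from vertical, + leans z toward +o
    e,o=frame(yaw); t=np.radians(tilt); z=o*np.sin(t)+np.array([0,0,-np.cos(t)])
    return np.c_[np.cross(e,z),e,z]
def pt(r,z,x=0,s=1):    # crate coords: s=+1 A end, -1 B end
    e,o=frame(); return C+s*r*o+x*e+np.array([0,0,z])
def plan(wps,cur=None):
    """wps: list of (pos,R,nrows); prints rows in tool axes, rounding carried forward"""
    s=bot.read_state()
    if cur is None: cur=(np.array(s['position']),np.array(s['tcp_rot']))
    p,R=cur; out=[]
    for P,Q,n in wps:
        p0=p.copy();R0=R.copy()
        w=(Ro.from_matrix(R0.T@Q)).as_rotvec()
        for i in range(1,n+1):
            tp=p0+(P-p0)*i/n; tR=R0@Ro.from_rotvec(w*i/n).as_matrix()
            d=np.round(R.T@(tp-p)*1000); v=np.round(Ro.from_matrix(R.T@tR).as_rotvec(),2)
            if np.linalg.norm(d)>50 or np.linalg.norm(v)>.15: print('!! too big',d,v)
            out.append([int(k) for k in d]+[float(k)+0. for k in v])
            p=p+R@d/1000; R=R@Ro.from_rotvec(v).as_matrix()
    for i in range(0,len(out),5): print(json.dumps([out[i:i+5]]))
    print('end',p.round(4),'t',s['time_s']); return p,R
def st():
    s=bot.read_state();e,o=frame();d=np.array(s['position'])-C
    print('t',round(s['time_s'],2),'pos',np.round(s['position'],4),'crate xyz',np.round([d@e,d@o,d[2]],4),'F',np.round(s['force'],1),'q',np.round(s['joint_positions'],0),'op',round(s['opening'],2),'gf',s['grasp_force']);return s
E
python3 - <<'E'
from plan import *
plan([(np.array([.58,-.17,.2]),Rt(60),13),(pt(.157,.0714,-.04,-1),Rt(60),3)])
E
```

```text
[[[35, -17, 3, 0.06, 0.06, -0.1], [36, -14, 6, 0.06, 0.07, -0.11], [37, -9, 9, 0.06, 0.06, -0.1], [37, -5, 12, 0.06, 0.07, -0.1], [36, 0, 14, 0.05, 0.06, -0.1]]]
[[[36, 4, 17, 0.06, 0.07, -0.11], [33, 9, 18, 0.06, 0.06, -0.1], [31, 13, 20, 0.06, 0.07, -0.1], [28, 18, 21, 0.06, 0.06, -0.1], [25, 21, 21, 0.06, 0.07, -0.11]]]
[[[21, 25, 22, 0.06, 0.06, -0.1], [16, 28, 21, 0.06, 0.07, -0.1], [13, 31, 20, 0.06, 0.06, -0.1], [-25, 2, 42, 0.0, 0.0, 0.0], [-25, 2, 43, 0.0, 0.0, 0.0]]]
[[[-25, 2, 42, 0.0, 0.0, 0.0]]]
end [ 0.5602 -0.1006  0.0718] t 1.9
```

Request:
play_rows --moves '[[[35,-17,3,0.06,0.06,-0.1],[36,-14,6,0.06,0.07,-0.11],[37,-9,9,0.06,0.06,-0.1],[37,-5,12,0.06,0.07,-0.1],[36,0,14,0.05,0.06,-0.1]]]' --fingers -1

```text
time_s: 2.4
position: [0.3859, -0.4138, 0.2225]
tcp_rot: [[0.565, 0.823, 0.059], [0.736, -0.535, 0.414], [0.372, -0.19, -0.908]]
force: [0.3, 0.1, -0.9]
opening: 0.63
grasp_force: 0.0
```

Request:
play_rows --moves '[[[36,4,17,0.06,0.07,-0.11],[33,9,18,0.06,0.06,-0.1],[31,13,20,0.06,0.07,-0.1],[28,18,21,0.06,0.06,-0.1],[25,21,21,0.06,0.07,-0.11]]]'

```text
time_s: 2.9
position: [0.5081, -0.261, 0.2088]
tcp_rot: [[0.084, 0.99, -0.113], [0.676, 0.027, 0.736], [0.732, -0.138, -0.667]]
force: [0.6, 0.0, -0.3]
opening: 0.17
grasp_force: 0.0
```

Request:
play_rows --moves '[[[21,25,22,0.06,0.06,-0.1],[16,28,21,0.06,0.07,-0.1],[13,31,20,0.06,0.06,-0.1]]]'

```text
time_s: 3.2
position: [0.5804, -0.1697, 0.1998]
tcp_rot: [[-0.169, 0.94, -0.297], [0.471, 0.342, 0.813], [0.866, -0.002, -0.5]]
force: [0.7, 0.5, -0.4]
opening: 0.011
grasp_force: 0.0
```

Request:
play_rows --moves '[[[-25,2,42,0,0,0],[-25,2,43,0,0,0],[-25,2,42,0,0,0],[0,0,0,0,0,0]]]'

```text
time_s: 3.6
position: [0.5564, -0.0959, 0.0672]
tcp_rot: [[-0.158, 0.94, -0.304], [0.467, 0.342, 0.815], [0.87, -0.013, -0.493]]
force: [-0.7, 0.2, -0.2]
opening: 0.005
grasp_force: 0.0
```

```bash
python3 - <<'E'
from plan import *
from h import *
st()
p=cap('top');s=cap('side')
for q in(p,s): print([(np.round(r['centre'],1),round(r['confidence'],2)) for r in bot.pinpoint(q,'bail_b_bar')], proj(q,[bot.read_state()['position']]))
cv2.imwrite('pics/c3.png',np.hstack([cv2.resize(p['image'][175:315,200:330],None,fx=3,fy=3,interpolation=3),cv2.resize(s['image'][190:330,255:385],None,fx=3,fy=3,interpolation=3)]))
E
```

```text
t 3.6 pos [ 0.5564 -0.0959  0.0672] crate xyz [-0.0423 -0.1515  0.0672] F [-0.7  0.2 -0.2] q [-36.  61.  73.  29. 101. -65.] op 0.01 gf 0.0
[(array([287.9, 223.6]), 0.5)] [[318.8061814 229.7067589]]
[(array([315.5, 258. ]), 0.76)] [[334.06725782 236.21491673]]
```

View pics/c3.png

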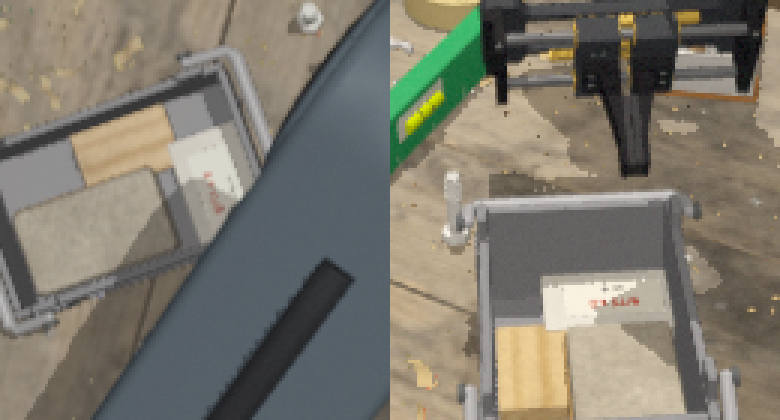

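Side view: the closed fingers (tip at 632,172 in the crop) are just outside the far bail, clear of the bolt. Next: insert under the bar and lift along the arc.

```bash
cat >> plan.py <<'E'
def arc(ths,s,x,dr,dz,tilt,n=1):
    return [(pt(.072-.036*np.cos(t)+dr,.081+.036*np.sin(t)+dz,x,s),Rt(tilt*(-s)),n) for t in ths]
E
python3 - <<'E'
from plan import *
plan([(pt(.1214,.0532,-.04,-1),Rt(60),2)]+arc(np.arange(3.5,1.39,-.175),-1,-.04,.0127,-.010,60))
E
```

```text
[[[1, 0, 22, 0.0, 0.0, 0.0], [1, -1, 21, 0.0, 0.01, 0.0], [6, 0, 0, 0.0, 0.0, 0.0], [4, 0, -4, 0.0, 0.0, 0.0], [5, 0, -4, 0.0, 0.0, 0.0]]]
[[[6, 0, -3, 0.0, 0.0, 0.0], [6, 0, -1, 0.0, 0.0, 0.0], [6, 0, -1, 0.0, 0.0, 0.0], [7, 0, 1, 0.0, 0.0, 0.0], [6, 0, 1, 0.0, 0.0, 0.0]]]
[[[5, 0, 3, 0.0, 0.0, 0.0], [6, 0, 3, 0.0, 0.0, 0.0], [4, 0, 5, 0.0, 0.0, 0.0], [4, 0, 5, 0.0, 0.0, 0.0], [2, 0, 6, 0.0, 0.0, 0.0]]]
end [ 0.5336 -0.0266  0.106 ] t 3.8
```

Request:
play_rows --moves '[[[1,0,18,0,0,0],[1,0,17,0,0,0],[0,0,0,0,0,0]]]'

```text
time_s: 4.1
position: [0.5498, -0.0713, 0.0575]
tcp_rot: [[-0.168, 0.941, -0.295], [0.474, 0.339, 0.812], [0.864, -0.003, -0.503]]
force: [-0.3, 0.5, 0.2]
opening: 0.009
grasp_force: 0.0
```

```bash
python3 - <<'E'
from plan import *
st()
plan(arc(np.arange(3.5,1.39,-.175),-1,-.04,.0127,-.010,60))
E
```

```text
t 4.1 pos [ 0.5498 -0.0713  0.0575] crate xyz [-0.0402 -0.1262  0.0575] F [-0.3  0.5  0.2] q [-35.  60.  76.  30.  97. -66.] op 0.01 gf 0.0
[[[5, 0, 6, 0.0, 0.0, 0.0], [4, 0, -4, 0.0, 0.0, 0.0], [5, 0, -4, 0.0, 0.0, 0.0], [6, 0, -3, 0.0, 0.0, 0.0], [6, 0, -1, 0.0, 0.0, 0.0]]]
[[[6, 0, -1, 0.0, 0.0, 0.0], [6, 0, 1, 0.0, 0.0, 0.0], [7, 0, 1, 0.0, 0.0, 0.0], [5, 0, 3, 0.0, 0.0, 0.0], [5, 0, 3, 0.0, 0.0, 0.0]]]
[[[5, 0, 5, 0.0, 0.0, 0.0], [4, 0, 5, 0.0, 0.0, 0.0], [2, 0, 5, 0.0, 0.0, 0.0]]]
end [ 0.534  -0.027   0.1064] t 4.1
```

Request:
play_rows --moves '[[[-2,0,7,0,0,0],[5,0,0,0,0,0],[5,0,-4,0,0,0],[5,0,-4,0,0,0]]]'

```text
time_s: 4.5
position: [0.5485, -0.0678, 0.0671]
tcp_rot: [[-0.169, 0.941, -0.294], [0.478, 0.339, 0.81], [0.862, -0.004, -0.507]]
force: [0.6, -5.0, -4.4]
opening: 0.004
grasp_force: 3.3
```

Request:
play_rows --moves '[[[6,0,-3,0,0,0],[6,0,-1,0,0,0],[6,0,-1,0,0,0],[6,0,1,0,0,0],[0,0,0,0,0,0]]]'

```text
time_s: 5.0
position: [0.5459, -0.0586, 0.0917]
tcp_rot: [[-0.169, 0.941, -0.293], [0.475, 0.338, 0.812], [0.864, -0.002, -0.504]]
force: [1.0, -2.2, -0.9]
opening: 0.004
grasp_force: 1.0
```

```bash
python3 - <<'E'
from plan import *
from h import *
st()
s=cap('side');p=cap('top')
R=[bot.pinpoint(q,'bail_b_bar') for q in(p,s)]
for q,r in zip((p,s),R): print([(np.round(k['centre'],1),round(k['confidence'],2)) for k in r])
cv2.imwrite('pics/c4.png',np.hstack([cv2.resize(p['image'][175:315,200:330],None,fx=3,fy=3,interpolation=3),cv2.resize(s['image'][190:330,255:385],None,fx=3,fy=3,interpolation=3)]))
E
```

```text
t 5.0 pos [ 0.5459 -0.0586  0.0917] crate xyz [-0.0396 -0.1128  0.0917] F [ 1.  -2.2 -0.9] q [-34.  57.  78.  31.  98. -65.] op 0.0 gf 0.9956212341785431
[]
[(array([317.9, 242.3]), 0.84), (array([324.7, 341.8]), 0.67)]
```

View pics/c4.png

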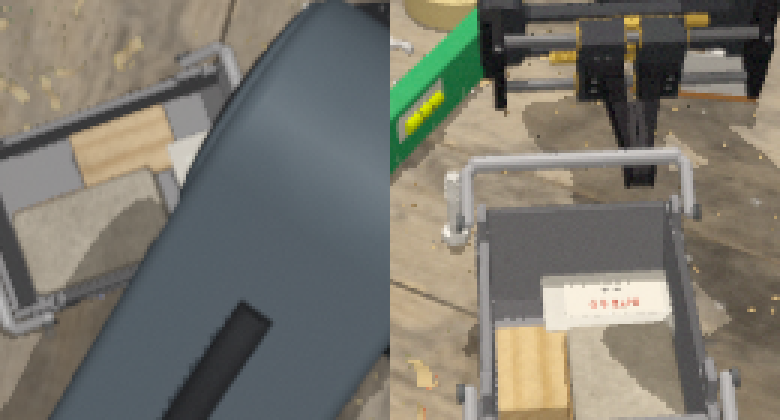

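Side view: the far bail is up at about 2.4 rad, with the finger under its bar at crop (640,170). The crate is unmoved. Continuing over the top.

```bash
python3 - <<'E'
from plan import *
plan(arc(np.arange(2.25,1.4,-.2),-1,-.04,.0127,-.010,60)+[(pt(.105,.118,-.03,-1),Rt(0),8),(pt(.09,.108,-.02,-1),Rt(0),1),(pt(.057,.107,-.02,-1),Rt(0),4),(pt(.072,.115,-.01,-1),Rt(0),1),(pt(.062,.138,0,-1),Rt(0),1),(pt(.037,.138,0,-1),Rt(0),1)])
E
```

```text
[[[9, 0, -1, 0.0, 0.0, 0.0], [7, 0, 4, 0.0, 0.0, 0.0], [5, 0, 4, 0.0, 0.0, 0.0], [5, 0, 6, 0.0, 0.0, 0.0], [3, 0, 6, 0.0, 0.0, 0.0]]]
[[[0, 1, -3, 0.0, -0.13, 0.0], [-1, 2, -4, 0.0, -0.13, 0.0], [-1, 1, -3, 0.0, -0.13, 0.0], [-2, 1, -3, 0.0, -0.13, 0.0], [-2, 1, -3, 0.0, -0.13, 0.0]]]
[[[-2, 2, -2, 0.0, -0.13, 0.0], [-2, 1, -3, 0.0, -0.14, 0.0], [-3, 1, -1, 0.0, -0.13, 0.0], [15, 10, 10, 0.0, 0.0, 0.0], [8, 0, 0, 0.0, 0.0, 0.0]]]
[[[8, 0, 0, 0.0, 0.0, 0.0], [9, 0, 0, 0.0, 0.0, 0.0], [8, 0, 0, 0.0, 0.0, 0.0], [-15, 10, -7, 0.0, 0.0, 0.0], [10, 10, -24, 0.0, 0.0, 0.0]]]
[[[25, 0, 0, 0.0, 0.0, 0.0]]]
end [0.5573 0.0265 0.1383] t 5.2
```

Request:
play_rows --moves '[[[9,0,-1,0,0,0],[7,0,4,0,0,0],[5,0,4,0,0,0],[5,0,6,0,0,0],[3,0,6,0,0,0]]]'

```text
time_s: 5.7
position: [0.5344, -0.0279, 0.1064]
tcp_rot: [[-0.167, 0.941, -0.295], [0.474, 0.339, 0.813], [0.864, -0.004, -0.503]]
force: [1.4, -3.3, -1.5]
opening: 0.002
grasp_force: 1.6
```

Request:
play_rows --moves '[[[-1,1,-5,0,-0.13,0],[-1,2,-5,0,-0.13,0],[-1,1,-3,0,-0.13,0],[-2,1,-3,0,-0.13,0],[-2,1,-3,0,-0.13,0]]]'

```text
time_s: 6.2
position: [0.5455, -0.0429, 0.1148]
tcp_rot: [[-0.312, 0.941, -0.134], [0.87, 0.339, 0.358], [0.383, -0.005, -0.924]]
force: [-0.5, 0.0, 0.6]
opening: 0.005
grasp_force: 0.0
```

Request:
play_rows --moves '[[[-2,2,-2,0,-0.13,0],[-2,1,-2,0,-0.14,0],[-2,1,0,0,-0.13,0],[15,10,12,0,0,0],[8,0,2,0,0,0]]]'

```text
time_s: 6.7
position: [0.5524, -0.0217, 0.1016]
tcp_rot: [[-0.342, 0.94, -0.005], [0.94, 0.342, -0.005], [-0.003, -0.007, -1.0]]
force: [0.7, -2.4, 1.6]
opening: 0.004
grasp_force: 1.4
```

```bash
python3 - <<'E'
from plan import *
st()
E
```

```text
t 6.7 pos [ 0.5524 -0.0217  0.1016] crate xyz [-0.021  -0.0803  0.1016] F [ 0.7 -2.4  1.6] q [-14.  36.  99.  -1.  45. -33.] op 0.0 gf 1.4322222978807986
```

Request:
play_rows --moves '[[[8,0,-1,0,0,0],[8,0,-1,0,0,0],[7,0,-1,0,0,0],[0,0,0,0,0,0]]]'

```text
time_s: 7.1
position: [0.5464, -0.0031, 0.1051]
tcp_rot: [[-0.339, 0.941, -0.002], [0.941, 0.339, -0.007], [-0.006, -0.004, -1.0]]
force: [0.9, -2.4, -1.6]
opening: 0.006
grasp_force: 1.3
```

Request:
play_rows --moves '[[[-15,10,-5,0,0,0],[0,0,-30,0,0,0],[35,10,0,0,0,0],[0,0,10,0,0,0],[0,0,8,0,0,0]]]'

```text
time_s: 7.6
position: [0.5572, 0.0254, 0.1223]
tcp_rot: [[-0.337, 0.941, -0.005], [0.941, 0.337, -0.002], [0.0, -0.005, -1.0]]
force: [-3.0, 9.8, 12.6]
opening: 0.005
grasp_force: 6.1
```

```bash
python3 - <<'E'
from plan import *
st()
E
```

```text
t 7.6 pos [0.5572 0.0254 0.1223] crate xyz [-0.0005 -0.0377  0.1223] F [-3.   9.8 12.6] q [ -9.  34.  97.  -0.  48. -28.] op 0.0 gf 6.07814272865653
```

Request:
play_rows --moves '[[[0,0,-15,0,0,0],[-13,0,0,0,0,0],[0,0,5,0,0,0]]]'

```text
time_s: 7.9
position: [0.5645, 0.0085, 0.132]
tcp_rot: [[-0.337, 0.941, 0.0], [0.941, 0.337, -0.007], [-0.007, -0.002, -1.0]]
force: [0.9, -0.1, 0.3]
opening: 0.006
grasp_force: 0.0
```

```bash
python3 - <<'E'
from plan import *
from h import *
st()
s=cap('side');p=cap('top')
for q in (p,s): print([(np.round(k['centre'],1),round(k['confidence'],2)) for k in bot.pinpoint(q,'bail_b_bar')])
for th in (.6,.8,1,1.2,1.4):print(th,proj(s,[pt(.072-.036*np.cos(th),.081+.036*np.sin(th),0,-1)]))
cv2.imwrite('pics/c5.png',np.hstack([cv2.resize(p['image'][175:315,180:310],None,fx=3,fy=3,interpolation=3),cv2.resize(s['image'][210:370,255:385],None,fx=3,fy=2.625,interpolation=3)]))
E
```

```text
t 7.9 pos [0.5645 0.0085 0.132 ] crate xyz [ 0.0006 -0.056   0.132 ] F [ 0.9 -0.1  0.3] q [-10.  34.  96.  -1.  50. -30.] op 0.01 gf 0.0
[]
[(array([318. , 262.8]), 0.97), (array([274.3, 269.6]), 0.46)]
0.6 [[318.1755925  261.92592203]]
0.8 [[317.96342743 257.73726368]]
1 [[317.71286316 253.6984248 ]]
1.2 [[317.4353241  249.98789428]]
1.4 [[317.14333217 246.76489525]]
```

View pics/c5.png

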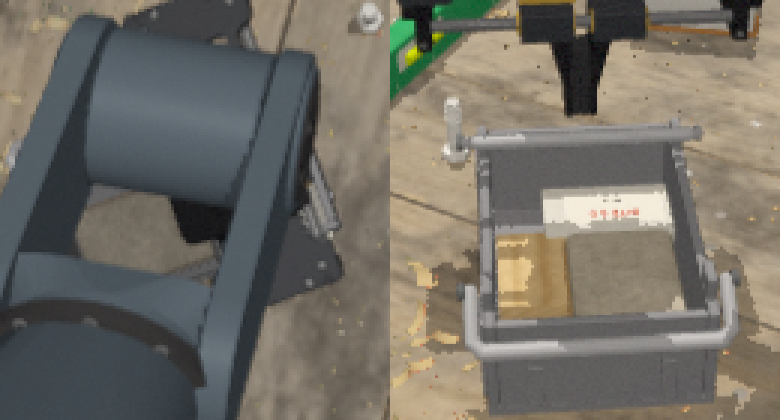

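Side view: the far bail bar is at full-image row ~261, about 0.6 rad, and the tip is just above and outside it. Pressing down along the arc.

Request:
play_rows --moves '[[[9,0,4,0,0,0],[4,0,6,0,0,0],[3,0,6,0,0,0],[2,0,6,0,0,0],[0,0,4,0,0,0]]]'

```text
time_s: 8.6
position: [0.5563, 0.0282, 0.1051]
tcp_rot: [[-0.34, 0.94, -0.003], [0.94, 0.34, -0.006], [-0.005, -0.005, -1.0]]
force: [-0.8, 1.1, 3.6]
opening: 0.006
grasp_force: 1.3
```

```bash
python3 - <<'E'
from plan import *
st()
E
```

```text
t 8.6 pos [0.5563 0.0282 0.1051] crate xyz [-0.0005 -0.0347  0.1051] F [-0.8  1.1  3.6] q [ -8.  36.  98.  -1.  46. -28.] op 0.01 gf 1.3251000177115202
```

Request:
play_rows --moves '[[[0,0,3,0,0,0],[0,0,2,0,0,0],[0,0,1,0,0,0],[0,0,0,0,0,0]]]'

```text
time_s: 9.0
position: [0.5568, 0.0272, 0.1001]
tcp_rot: [[-0.339, 0.941, -0.002], [0.941, 0.339, -0.007], [-0.005, -0.004, -1.0]]
force: [-2.0, 1.0, 5.6]
opening: 0.005
grasp_force: 2.6
```

Request:
play_rows --moves '[[[0,0,2,0,0,0],[0,0,2,0,0,0],[0,0,0,0,0,0]]]'

```text
time_s: 9.3
position: [0.5569, 0.0273, 0.0995]
tcp_rot: [[-0.339, 0.941, -0.001], [0.941, 0.339, -0.007], [-0.006, -0.003, -1.0]]
force: [-7.2, 1.8, 26.4]
opening: 0.004
grasp_force: 13.6
```

Far bail is at its hard stop (26 N at z = 0.0995, tip 0.0855), which matches home. Now the near bail.

```bash
python3 - <<'E'
from plan import *
from h import *
s=cap('side');st()
print([(np.round(k['centre'],1),round(k['confidence'],2)) for k in bot.pinpoint(s,'bail_a_bar')])
for th in (3.4,3.5,3.6,3.7):print(th,proj(s,[pt(.072-.036*np.cos(th),.081+.036*np.sin(th),0,1)]))
plan([(pt(.036,.2,0,-1),Rt(0),2),(pt(.19,.16,0,1),Rt(-60),9),(pt(.155,.072,0,1),Rt(-60),3),(pt(.128,.053,0,1),Rt(-60),1)])
E
```

```text
t 9.35 pos [0.5569 0.0272 0.0995] crate xyz [-0.0002 -0.0358  0.0995] F [-5.7  2.  27.4] q [ -8.  36.  98.  -1.  45. -28.] op 0.01 gf 13.54251536540687
[(array([325.6, 341.4]), 0.9)]
3.4 [[325.52327286 337.60090571]]
3.5 [[325.45326387 338.69721795]]
3.6 [[325.36512519 339.56244549]]
3.7 [[325.2600203  340.19015179]]
!! too big [ -1.  -0. -51.] [-0.    0.01  0.  ]
[[[0, 0, -50, 0.0, 0.0, 0.0], [-1, 0, -51, 0.0, 0.01, 0.0], [25, 0, 5, 0.0, -0.12, 0.0], [26, 0, 1, 0.0, -0.11, 0.0], [25, 0, -1, 0.0, -0.12, 0.0]]]
[[[25, 0, -4, 0.0, -0.12, 0.0], [25, 0, -8, 0.0, -0.11, 0.0], [23, 0, -10, 0.0, -0.12, 0.0], [22, 0, -12, 0.0, -0.12, 0.0], [21, 0, -16, 0.0, -0.11, 0.0]]]
[[[19, 0, -17, 0.0, -0.12, 0.0], [19, 0, 25, 0.0, 0.0, 0.0], [20, 0, 25, 0.0, 0.0, 0.0], [19, 1, 25, 0.0, 0.0, 0.0], [3, 0, 32, 0.0, 0.0, 0.0]]]
end [0.5021 0.1818 0.0534] t 9.4
```

Request:
play_rows --moves '[[[0,0,-50,0,0,0],[0,0,-50,0,0,0],[25,0,5,0,-0.12,0],[26,0,1,0,-0.11,0],[25,0,-1,0,-0.12,0]]]'

```text
time_s: 9.9
position: [0.5327, 0.0983, 0.1829]
tcp_rot: [[-0.315, 0.941, 0.12], [0.881, 0.337, -0.332], [-0.353, 0.001, -0.936]]
force: [-0.0, 1.3, -0.8]
opening: 0.004
grasp_force: 0.0
```

Request:
play_rows --moves '[[[25,0,-4,0,-0.12,0],[25,0,-8,0,-0.11,0],[23,0,-10,0,-0.12,0],[22,0,-12,0,-0.12,0],[21,0,-16,0,-0.11,0]]]'

```text
time_s: 10.4
position: [0.489, 0.2185, 0.1579]
tcp_rot: [[-0.203, 0.94, 0.274], [0.554, 0.341, -0.76], [-0.807, -0.002, -0.59]]
force: [0.0, 0.3, 0.0]
opening: 0.002
grasp_force: 0.0
```

Request:
play_rows --moves '[[[19,0,-17,0,-0.12,0],[19,0,25,0,0,0],[20,0,25,0,0,0],[19,0,18,0,0,0],[0,0,0,0,0,0]]]'

```text
time_s: 10.9
position: [0.4893, 0.2102, 0.0655]
tcp_rot: [[-0.175, 0.941, 0.29], [0.46, 0.338, -0.821], [-0.87, -0.011, -0.492]]
force: [-0.4, -0.7, 0.8]
opening: 0.012
grasp_force: 0.0
```

```bash
python3 - <<'E'
from plan import *
st()
plan([(pt(.117,.047,0,1),Rt(-60),2)]+arc(np.arange(3.6,1.5,-.2),1,0,.0127,-.010,60))
E
```

```text
t 10.9 pos [0.4893 0.2102 0.0655] crate xyz [-0.0019  0.1592  0.0655] F [-0.4 -0.7  0.8] q [ 37.  56.  93. -60.  74.  58.] op 0.01 gf 0.0
[[[-2, 1, 23, 0.0, 0.0, 0.0], [-3, 1, 23, -0.01, 0.01, 0.01], [-7, 0, -4, 0.0, 0.0, 0.0], [-4, 0, -6, 0.0, 0.0, 0.0], [-6, 0, -4, 0.0, 0.0, 0.0]]]
[[[-6, 0, -4, 0.0, 0.0, 0.0], [-7, 0, -2, 0.0, 0.0, 0.0], [-7, 0, 0, 0.0, 0.0, 0.0], [-7, 0, 1, 0.0, 0.0, 0.0], [-7, 0, 2, 0.0, 0.0, 0.0]]]
[[[-6, 0, 3, 0.0, 0.0, 0.0], [-6, 0, 5, 0.0, 0.0, 0.0], [-4, 0, 6, 0.0, 0.0, 0.0]]]
end [0.5158 0.1416 0.1067] t 10.9
```

Request:
play_rows --moves '[[[-2,1,23,0,0,0],[-3,1,22,0,0,0],[0,0,0,0,0,0]]]'

```text
time_s: 11.2
position: [0.5068, 0.1718, 0.0511]
tcp_rot: [[-0.17, 0.941, 0.291], [0.463, 0.337, -0.82], [-0.87, -0.005, -0.493]]
force: [-0.2, 0.9, -0.8]
opening: 0.008
grasp_force: 0.5
```

```bash
python3 - <<'E'
from plan import *
st()
plan(arc(np.arange(3.6,1.5,-.2),1,0,.0127,-.010,60))
E
```

```text
t 11.2 pos [0.5068 0.1718 0.0511] crate xyz [0.0015 0.1172 0.0511] F [-0.2  0.9 -0.8] q [ 33.  57.  95. -64.  70.  60.] op 0.01 gf 0.4647337202914059
[[[-4, -2, -2, 0.0, 0.01, 0.0], [-4, 0, -5, 0.0, 0.0, 0.0], [-6, 0, -5, 0.0, 0.0, 0.0], [-6, 0, -3, 0.0, 0.0, 0.0], [-7, 0, -2, 0.0, 0.0, 0.0]]]
[[[-7, 0, -1, 0.0, 0.0, 0.0], [-7, 0, 1, 0.0, 0.0, 0.0], [-7, 0, 2, 0.0, 0.0, 0.0], [-6, 0, 4, 0.0, 0.0, 0.0], [-6, 0, 5, 0.0, 0.0, 0.0]]]
[[[-4, 0, 5, 0.0, 0.0, 0.0]]]
end [0.5157 0.1418 0.107 ] t 11.2
```

Request:
play_rows --moves '[[[-5,0,0,0,0,0],[-5,0,-3,0,0,0],[-6,0,-4,0,0,0],[-6,0,-3,0,0,0]]]'

```text
time_s: 11.6
position: [0.5069, 0.1747, 0.0747]
tcp_rot: [[-0.171, 0.94, 0.296], [0.468, 0.342, -0.815], [-0.867, -0.001, -0.499]]
force: [-1.9, 8.6, -4.5]
opening: 0.002
grasp_force: 3.8
```

Request:
play_rows --moves '[[[-7,0,-2,0,0,0],[-7,0,-1,0,0,0],[-7,0,1,0,0,0],[-7,0,2,0,0,0],[0,0,0,0,0,0]]]'

```text
time_s: 12.1
position: [0.5123, 0.1584, 0.1012]
tcp_rot: [[-0.169, 0.941, 0.294], [0.462, 0.339, -0.819], [-0.87, -0.002, -0.492]]
force: [1.4, 0.3, -0.6]
opening: 0.007
grasp_force: 0.2
```

```bash
python3 - <<'E'
from plan import *
from h import *
st()
s=cap('side')
print([(np.round(k['centre'],1),round(k['confidence'],2)) for k in bot.pinpoint(s,'bail_a_bar')])
for th in (1.6,2,2.4,2.8):print(th,proj(s,[pt(.072-.036*np.cos(th),.081+.036*np.sin(th),0,1)]))
cv2.imwrite('pics/c6.png',cv2.resize(s['image'][200:380,240:400],None,fx=3,fy=3,interpolation=3))
E
```

```text
t 12.1 pos [0.5123 0.1584 0.1012] crate xyz [0.0022 0.1028 0.1012] F [ 1.4  0.3 -0.6] q [ 32.  52.  96. -64.  71.  57.] op 0.01 gf 0.164341083727777
[(array([322.6, 308. ]), 0.61)]
1.6 [[323.71757714 299.79641557]]
2 [[324.48584551 307.70325918]]
2.4 [[325.12711099 317.29901833]]
2.8 [[325.52365115 326.88909242]]
```

View pics/c6.png

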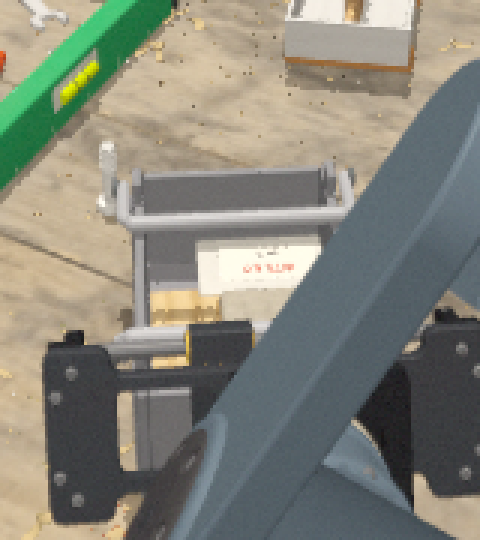

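Side view: the far bail lies home at crop (240,218). The near bail is raised to about 2.0 rad at crop (150,335).

```bash
python3 - <<'E'
from plan import *
plan(arc(np.arange(1.85,1.4,-.2),1,0,.0127,-.010,60)+[(pt(.108,.118,0,1),Rt(0),8),(pt(.083,.103,0,1),Rt(0),2),(pt(.052,.104,0,1),Rt(0),4),(pt(.068,.112,0,1),Rt(0),1),(pt(.068,.135,0,1),Rt(0),1),(pt(.046,.13,0,1),Rt(0),1)])
E
```

```text
[[[-8, -2, 4, 0.0, 0.01, 0.0], [-5, 0, 6, 0.0, 0.0, 0.0], [-3, 0, 6, 0.0, 0.0, 0.0], [0, 0, -4, 0.0, 0.13, 0.0], [1, 0, -3, 0.0, 0.13, 0.0]]]
[[[2, 0, -4, 0.0, 0.13, 0.0], [2, 0, -3, 0.0, 0.13, 0.0], [2, 0, -3, 0.0, 0.13, 0.0], [2, 0, -3, 0.0, 0.14, 0.0], [3, 0, -2, 0.0, 0.13, 0.0]]]
[[[4, 0, -2, 0.0, 0.13, 0.0], [-13, 0, 8, 0.0, 0.0, 0.0], [-13, 0, 7, 0.0, 0.0, 0.0], [-8, 0, 0, 0.0, 0.0, 0.0], [-7, 0, 0, 0.0, 0.0, 0.0]]]
[[[-8, 0, -1, 0.0, 0.0, 0.0], [-8, 0, 0, 0.0, 0.0, 0.0], [16, 0, -8, 0.0, 0.0, 0.0], [1, 0, -23, 0.0, 0.0, 0.0], [-22, 0, 5, 0.0, 0.0, 0.0]]]
end [0.529  0.1046 0.1302] t 12.2
```

Request:
play_rows --moves '[[[-8,-2,4,0,0.01,0],[-5,0,6,0,0,0],[-3,0,6,0,0,0],[1,0,-5,0,0.13,0],[1,0,-5,0,0.13,0]]]'

```text
time_s: 12.7
position: [0.5131, 0.1449, 0.1085]
tcp_rot: [[-0.246, 0.941, 0.233], [0.665, 0.339, -0.666], [-0.705, -0.009, -0.709]]
force: [0.7, -0.7, 0.1]
opening: 0.007
grasp_force: 0.0
```

Request:
play_rows --moves '[[[2,0,-4,0,0.13,0],[2,0,-3,0,0.13,0],[2,0,-3,0,0.13,0],[2,0,-3,0,0.14,0],[3,0,-2,0,0.13,0]]]'

```text
time_s: 13.2
position: [0.5076, 0.1611, 0.1176]
tcp_rot: [[-0.337, 0.941, 0.036], [0.934, 0.338, -0.116], [-0.121, -0.005, -0.993]]
force: [-0.5, -0.6, -0.5]
opening: 0.004
grasp_force: 0.0
```

Request:
play_rows --moves '[[[3,0,-1,0,0.13,0],[-13,0,9,0,0,0],[-13,0,9,0,0,0],[-8,0,0,0,0,0],[-7,0,0,0,0,0]]]'

```text
time_s: 13.7
position: [0.519, 0.1267, 0.0976]
tcp_rot: [[-0.339, 0.941, -0.011], [0.941, 0.339, 0.002], [0.006, -0.009, -1.0]]
force: [-1.6, 4.0, -1.9]
opening: 0.004
grasp_force: 1.8
```

```bash
python3 - <<'E'
from plan import *
st()
E
```

```text
t 13.7 pos [0.519  0.1267 0.0976] crate xyz [-0.0022  0.0706  0.0976] F [-1.6  4.  -1.9] q [  2.  35. 101.   0.  44. -18.] op 0.0 gf 1.8119202204979956
```

Request:
play_rows --moves '[[[-8,0,-1,0,0,0],[-8,0,-2,0,0,0],[0,0,0,0,0,0],[15,0,-5,0,0,0],[0,0,-27,0,0,0]]]'

```text
time_s: 14.2
position: [0.5194, 0.1268, 0.1329]
tcp_rot: [[-0.341, 0.94, -0.01], [0.94, 0.341, 0.002], [0.005, -0.009, -1.0]]
force: [-0.7, -0.6, 0.0]
opening: 0.009
grasp_force: 0.0
```

Request:
play_rows --moves '[[[-23,0,2,0,0,0],[-4,0,6,0,0,0],[-3,0,6,0,0,0],[-2,0,6,0,0,0],[-1,0,4,0,0,0]]]'

```text
time_s: 14.7
position: [0.5338, 0.0944, 0.11]
tcp_rot: [[-0.339, 0.941, -0.003], [0.941, 0.339, 0.002], [0.003, -0.002, -1.0]]
force: [1.2, -1.8, 3.3]
opening: 0.007
grasp_force: 1.6
```

```bash
python3 - <<'E'
from plan import *
st()
E
```

```text
t 14.7 pos [0.5338 0.0944 0.11  ] crate xyz [0.0008 0.0352 0.11  ] F [ 1.2 -1.8  3.3] q [ -2.  35. 100.   0.  45. -22.] op 0.01 gf 1.5555687993764877
```

Request:
play_rows --moves '[[[0,0,4,0,0,0],[0,0,4,0,0,0],[0,0,3,0,0,0],[0,0,2,0,0,0],[0,0,0,0,0,0]]]'

```text
time_s: 15.2
position: [0.5324, 0.095, 0.0996]
tcp_rot: [[-0.34, 0.941, -0.005], [0.941, 0.34, 0.003], [0.004, -0.004, -1.0]]
force: [-3.6, -2.0, 23.0]
opening: 0.001
grasp_force: 11.5
```

Both bails are at their stops. Moving above the tray with the gripper opened.

```bash
python3 - <<'E'
from plan import *
plan([(pt(.036,.18,0,1),Rt(0),2),(np.array([.5615,-.333,.16]),Rt(0,.1),10)])
E
```

```text
[[[0, 0, -40, 0.0, 0.0, 0.0], [0, 0, -40, 0.0, 0.0, 0.0], [-41, -12, 2, 0.0, 0.0, 0.02], [-42, -11, 2, 0.0, 0.0, 0.03], [-41, -10, 2, 0.0, 0.0, 0.02]]]
[[[-42, -9, 1, 0.0, 0.0, 0.03], [-43, -7, 2, 0.0, 0.0, 0.02], [-42, -7, 2, 0.0, 0.0, 0.03], [-42, -6, 2, 0.0, 0.0, 0.02], [-43, -4, 2, 0.0, 0.0, 0.03]]]
[[[-43, -4, 2, 0.0, 0.0, 0.02], [-43, -2, 1, 0.0, 0.0, 0.03]]]
end [ 0.5617 -0.3334  0.1603] t 15.2
```

Request:
play_rows --moves '[[[0,0,-40,0,0,0],[0,0,-40,0,0,0],[-41,-12,2,0,0,0.02],[-42,-11,2,0,0,0.03],[-41,-10,2,0,0,0.02]]]'

```text
time_s: 15.7
position: [0.5398, -0.0336, 0.1701]
tcp_rot: [[-0.273, 0.962, -0.008], [0.962, 0.273, 0.004], [0.006, -0.006, -1.0]]
force: [0.6, -0.3, 0.1]
opening: 0.006
grasp_force: 0.0
```

Request:
play_rows --moves '[[[-42,-9,1,0,0,0.03],[-43,-7,2,0,0,0.02],[-42,-7,2,0,0,0.03],[-42,-6,2,0,0,0.02],[-43,-4,2,0,0,0.03]]]' --fingers 0

```text
time_s: 16.2
position: [0.5545, -0.2477, 0.1594]
tcp_rot: [[-0.144, 0.989, -0.009], [0.99, 0.144, 0.006], [0.007, -0.008, -1.0]]
force: [0.0, 0.2, -0.7]
opening: 0.375
grasp_force: 0.0
```

Request:
play_rows --moves '[[[-43,-4,2,0,0,0.02],[-43,-2,1,0,0,0.03],[0,0,0,0,0,0]]]'

```text
time_s: 16.5
position: [0.5614, -0.3389, 0.1562]
tcp_rot: [[-0.091, 0.996, -0.005], [0.996, 0.091, 0.001], [0.002, -0.005, -1.0]]
force: [0.8, 1.8, 0.2]
opening: 0.488
grasp_force: 0.0
```

```bash
cat >> m.py <<'E'
def crateH(v): return crateb([*v[:3],0.,0.])
E
python3 - <<'E'
from m import *
from plan import st
st()
S={q:{n:sil(n,q) for n in('top','side')} for q in('crate',)}
S['tray']={'side':sil('side','tray')}
for sel in(['top','side'],['top'],['side']):
    ok=[S['crate'][n] for n in sel if S['crate'][n]]
    if ok: print('crate',sel,fit(ok,crateH,[.545,.061,.345],[.01,.01,.05]))
if S['tray']['side']: print('tray side',fit([S['tray']['side']],tr,[.56,-.33,.1],[.01,.01,.05]))
P={n:cap(n) for n in('top','side')}
b=[]
for n in P:
  for q in ('bail_a_bar','tray_grip','bolt_1','tape_measure','bit_box_1'): print(n,q,[np.round(r['centre'],1).tolist()+[round(r['confidence'],2)] for r in bot.pinpoint(P[n],q)[:2]])
p,s=P['top'],P['side']
cv2.imwrite('pics/c7.png',np.hstack([cv2.resize(p['image'][185:295,175:305],None,fx=3,fy=3,interpolation=3),cv2.resize(s['image'][250:360,265:395],None,fx=3,fy=3,interpolation=3)]))
E
```

```text
t 16.5 pos [ 0.5614 -0.3389  0.1562] crate xyz [-0.1198 -0.3819  0.1562] F [0.8 1.8 0.2] q [-41.  38.  81.  -0.  61. -46.] op 0.49 gf 0.0
crate ['top', 'side'] (array([0.54727551, 0.05519983, 0.34699655]), np.float64(0.12013739165975867))
crate ['top'] (array([0.54772728, 0.05386998, 0.35595506]), np.float64(0.0571894495325862))
crate ['side'] (array([0.54715855, 0.05706982, 0.34048999]), np.float64(0.04986083768922678))
tray side (array([ 0.56023315, -0.32958474,  0.12603968]), np.float64(0.06324499479226942))
top bail_a_bar [[222.6, 243.8, 0.8]]
top tray_grip [[434.3, 232.8, 0.73]]
top bolt_1 [[301.5, 185.4, 0.61]]
top tape_measure [[245.6, 152.6, 0.7]]
top bit_box_1 [[348.2, 339.1, 0.59]]
side bail_a_bar [[319.3, 298.1, 0.97]]
side tray_grip [[357.7, 182.1, 0.73]]
side bolt_1 []
side tape_measure [[218.7, 304.2, 0.95]]
side bit_box_1 [[448.7, 265.3, 0.58]]
```

View pics/c7.png

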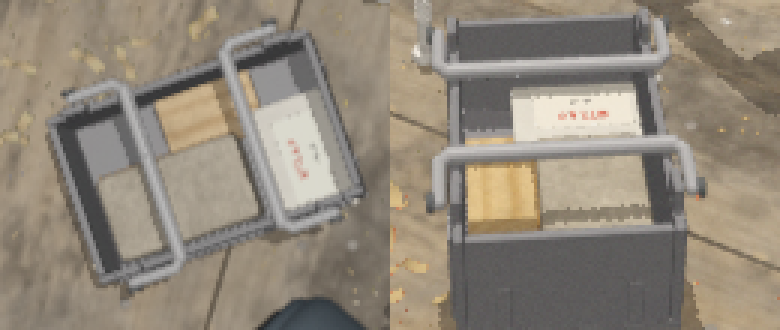

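Both bails now lie home inside the mouth: bars at top crop (155,180) and (255,135), and both are level in the side view. Next: check whether the crate shifted, and refine its pose from the bars.

```bash
python3 - <<'E'
from m import *
P={n:cap(n) for n in('top','side')}
p,s=P['top'],P['side']
def mt(n,r0,r1,c0,c1):
    a=cv2.imread(f'pics/{n}0.png');b=P[n]['image'];T=a[r0:r1,c0:c1];m=10
    r=cv2.matchTemplate(b[r0-m:r1+m,c0-m:c1+m],T,cv2.TM_CCOEFF_NORMED);_,v,_,l=cv2.minMaxLoc(r);return np.array(l)-m,round(v,3)
print('goods top',mt('top',238,272,203,240),'card',mt('top',222,245,255,275),'paper side',mt('side',282,296,306,348),'ctrl side tape',mt('side',265,315,200,232),'ctrl top',mt('top',140,158,228,264),'side wall near',mt('side',340,365,285,365))
L=np.array([[128,88],[180,270],[228,45],[283,222]])/3+[175,185]
M=(np.array([[440,66],[660,60],[442,154],[690,148]])-[390,0])/3+[265,250]
for n,q,u in(('top',p,L),('side',s,M)):
    X=atz(q,u,.081); print(n,X.round(4).tolist()); 
    c=X.mean(0); a=(X[:2].mean(0)-X[2:].mean(0)); a=a if a[1]>0 else -a
    print(' c',c.round(4),'yaw',np.arctan2(-a[0],a[1]).round(3),'sep',np.linalg.norm(a).round(4),'len',np.linalg.norm(X[0]-X[1]).round(4))
E
```

```text
goods top (array([ 3, -1]), 0.855) card (array([ 3, -1]), 0.87) paper side (array([ 0, -2]), 0.893) ctrl side tape (array([0, 0]), 0.999) ctrl top (array([0, 0]), 1.0) side wall near (array([ -1, -10]), 0.243)
top [[0.5917, 0.1042, 0.081], [0.4687, 0.0676, 0.081], [0.6211, 0.0365, 0.081], [0.5013, -0.0017, 0.081]]
 c [0.5457 0.0516 0.081 ] yaw 0.425 sep 0.0752 len 0.1283
side [[0.6198, 0.0395, 0.081], [0.4984, 0.0011, 0.081], [0.5939, 0.111, 0.081], [0.4667, 0.0721, 0.081]]
 c [0.5447 0.0559 0.081 ] yaw 0.384 sep 0.0769 len 0.1274
```

```bash
python3 - <<'E'
from m import *
from scipy.optimize import least_squares
for n in('top','side'):
    done=None
    for k in range(3):
        p=cap(n); R=[r for r in bot.silhouettes(p,'bail_a') if r['confidence']>.3]
        print(n,[(np.round(r['centre']),round(r['confidence'],2),int(r['pixels'].sum())) for r in R])
        if len(R)>=2 or k==2: break
    for r in R[:2]:
        v,u=np.nonzero(r['pixels']); X=atz(p,np.c_[u,v],.081)[:,:2]
        # mask pixels in crate frame
        e=np.array([np.cos(.345),np.sin(.345)]);o=np.array([-e[1],e[0]])
        a=(X-[.546,.055])@e;b=(X-[.546,.055])@o
        sg=np.sign(b.mean())
        lim=(np.abs(a)<.045); 
        # bar only: central part of length, excludes arms
        A=np.c_[a[lim],np.ones(lim.sum())]; k,res,_,_=np.linalg.lstsq(A,b[lim],rcond=None)
        print('  end',sg,'bar offset b',k[1].round(4),'extra yaw',k[0].round(4),'a range',np.percentile(a,[1,50,99]).round(4),'b range',np.percentile(b,[1,99]).round(4))
E
```

```text
top [(array([261., 229.]), 0.76, 541), (array([223., 243.]), 0.6, 450)]
  end -1.0 bar offset b -0.0375 extra yaw -0.0126 a range [-0.0679  0.0005  0.0714] b range [-0.071  -0.0304]
  end 1.0 bar offset b 0.0343 extra yaw -0.0014 a range [-0.0675  0.0001  0.0708] b range [0.0291 0.0699]
side [(array([320., 300.]), 0.88, 671), (array([314., 268.]), 0.8, 504)]
  end 1.0 bar offset b 0.0375 extra yaw -0.0096 a range [-0.0687 -0.0013  0.0694] b range [0.03   0.0749]
  end -1.0 bar offset b -0.0345 extra yaw -0.0067 a range [-0.0673  0.0037  0.0686] b range [-0.0711 -0.0267]
```

```bash
python3 - <<'E'
from m import *
from plan import st
P={n:cap(n) for n in('top','side')}
g=[bot.pinpoint(P[n],'tray_grip') for n in P]
ok=[(P[n],r[0]['centre']) for n,r in zip(P,g) if r]
for p,c in ok: print(atz(p,[c],.08))
if len(ok)==2: print(tri(*zip(*ok)))
E
```

```text
[[ 0.56018395 -0.33484316  0.08      ]]
[[ 0.56796763 -0.34102151  0.08      ]]
[ 0.56317631 -0.33336605  0.08426491]
```

Request:
play_rows --moves '[[[7,0,20,0,0,0],[0,0,25,0,0,0],[0,0,20,0,0,0],[0,0,16,0,0,0],[0,0,0,0,0,0]]]'

```text
time_s: 18.4
position: [0.559, -0.3255, 0.0741]
tcp_rot: [[-0.096, 0.995, -0.01], [0.995, 0.096, 0.006], [0.007, -0.009, -1.0]]
force: [-0.1, 1.2, -0.3]
opening: 0.503
grasp_force: 0.0
```

Request:
play_rows --moves '[[[0,0,0,0,0,0],[0,0,0,0,0,0],[0,0,0,0,0,0],[0,0,0,0,0,0],[0,0,0,0,0,0]]]' --fingers -1

```text
time_s: 18.9
position: [0.5607, -0.3268, 0.0773]
tcp_rot: [[-0.096, 0.995, -0.005], [0.995, 0.096, 0.002], [0.002, -0.004, -1.0]]
force: [0.4, 0.3, 4.4]
opening: 0.135
grasp_force: 30.0
```

Request:
play_rows --moves '[[[0,0,-10,0,0,0],[0,0,-30,0,0,0],[0,0,-40,0,0,0],[0,0,-40,0,0,0],[0,0,0,0,0,0]]]'

```text
time_s: 19.4
position: [0.5642, -0.3294, 0.2034]
tcp_rot: [[-0.096, 0.995, 0.004], [0.995, 0.096, -0.006], [-0.006, 0.004, -1.0]]
force: [1.5, -0.7, -3.8]
opening: 0.137
grasp_force: 30.0
```

```bash
sed -i 's/^YAW=.*/YAW=.338; C=np.array([.547,.0553,0.])/' plan.py; python3 - <<'E'
from plan import *
st()
plan([(pt(.0057,.195),Rt(0),13)])
E
```

```text
t 19.4 pos [ 0.5642 -0.3294  0.2034] crate xyz [-0.1113 -0.3686  0.2034] F [ 1.5 -0.7 -3.8] q [-40.  34.  80.  -0.  65. -45.] op 0.14 gf 29.95932260993868
[[[30, 1, 0, 0.0, 0.0, -0.02], [30, 2, 1, 0.0, 0.0, -0.02], [30, 3, 0, 0.0, 0.0, -0.02], [30, 3, 1, 0.0, 0.0, -0.01], [30, 4, 0, 0.0, 0.0, -0.02]]]
[[[29, 4, 1, 0.0, 0.0, -0.02], [30, 5, 0, 0.0, 0.0, -0.02], [30, 5, 1, 0.0, 0.0, -0.02], [29, 6, 0, 0.0, 0.0, -0.02], [29, 6, 1, 0.0, 0.01, -0.02]]]
[[[30, 7, 0, 0.0, 0.0, -0.01], [29, 8, 1, 0.0, 0.0, -0.02], [29, 8, 1, 0.0, 0.0, -0.02]]]
end [0.5455 0.0611 0.195 ] t 19.4
```

Request:
play_rows --moves '[[[30,1,0,0,0,-0.02],[30,2,1,0,0,-0.02],[30,3,0,0,0,-0.02],[30,3,1,0,0,-0.01],[30,4,0,0,0,-0.02]]]'

```text
time_s: 19.9
position: [0.5523, -0.1746, 0.1936]
tcp_rot: [[-0.185, 0.983, -0.009], [0.983, 0.185, 0.005], [0.006, -0.008, -1.0]]
force: [0.3, 0.3, -3.4]
opening: 0.137
grasp_force: 30.0
```

Request:
play_rows --moves '[[[29,4,1,0,0,-0.02],[30,5,0,0,0,-0.02],[30,5,1,0,0,-0.02],[29,6,0,0,0,-0.02],[29,6,1,0,0,-0.02]]]'

```text
time_s: 20.4
position: [0.545, -0.0258, 0.1914]
tcp_rot: [[-0.283, 0.959, -0.008], [0.959, 0.283, 0.004], [0.006, -0.007, -1.0]]
force: [0.5, -0.5, -4.5]
opening: 0.132
grasp_force: 30.0
```

Request:
play_rows --moves '[[[30,7,0,0,0,-0.01],[29,8,1,0,0,-0.02],[29,8,1,0,0,-0.02],[0,0,0,0,0,0],[0,0,0,0,0,0]]]'

```text
time_s: 20.9
position: [0.5412, 0.0641, 0.1899]
tcp_rot: [[-0.331, 0.943, -0.008], [0.943, 0.331, 0.002], [0.005, -0.007, -1.0]]
force: [0.1, -0.4, -4.2]
opening: 0.136
grasp_force: 30.0
```

```bash
cat > rel.py <<'E'
from m import *
from plan import st,YAW,C,frame
s0=st(); Z=s0['position'][2]-.0773   # tray underside height
def f(obs):
    m=lambda v:place(box(.047,.075,.018,.052)+box(.05,.056,0,.018)+box(.006,.04,.05,.08),*v[:3],Z)
    return fit(obs,m,[C[0],C[1],YAW],[.01,.01,.05])
o={n:sil(n,'tray') for n in('top','side')}
e,oo=frame()
for n in o:
    if o[n]:
        x,r=f([o[n]]); d=np.array([x[0],x[1],0])-C; print(n,'tray in crate x,y',(d@e).round(4),(d@oo).round(4),'dyaw',(x[2]-YAW).round(3),'res',round(r,3))
im=[o['side'][0]['image'][215:365,255:395]] if o['side'] else [cap('side')['image'][215:365,255:395]]
E
python3 - <<'E'
from rel import *
cv2.imwrite('pics/c8.png',cv2.resize(im[0],None,fx=4,fy=4,interpolation=3))
E
```

```text
t 20.9 pos [0.5412 0.0641 0.1899] crate xyz [-0.0025  0.0103  0.1899] F [ 0.1 -0.4 -4.2] q [ -5.  28.  96.   0.  57. -24.] op 0.14 gf 29.991832547821105
top tray in crate x,y -0.0029 -0.0046 dyaw 0.024 res 0.624
side tray in crate x,y -0.0035 0.0042 dyaw -0.007 res 0.043
```

View pics/c8.png

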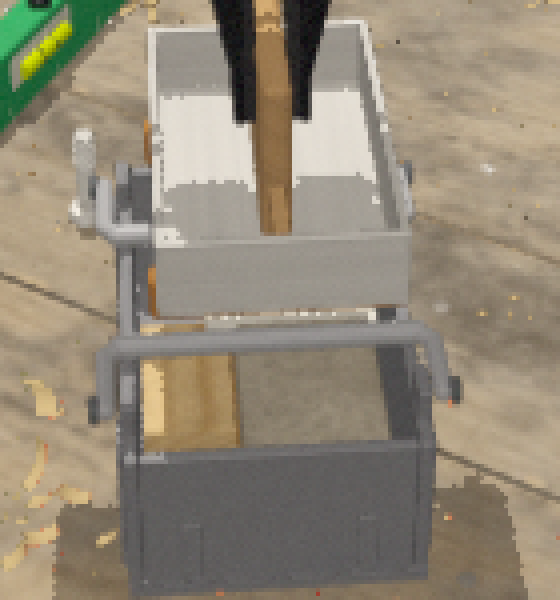

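Side view: the tray hangs level above the crate, rim front edge at crop (280,238), slightly toward the camera and to the right. Correcting, then lowering until the rails are just above the bars.

Request:
play_rows --moves '[[[-3,3,4,0,0,0],[0,0,7,0,0,0],[0,0,5,0,0,0.01],[0,0,0,0,0,0],[0,0,0,0,0,0]]]'

```text
time_s: 21.6
position: [0.5458, 0.0617, 0.1744]
tcp_rot: [[-0.32, 0.947, -0.007], [0.947, 0.32, 0.003], [0.005, -0.005, -1.0]]
force: [0.8, -0.1, -3.6]
opening: 0.134
grasp_force: 30.0
```

```bash
python3 - <<'E'
from rel import *
# bars in the same side view
p=cap('side')
for r in [r for r in bot.silhouettes(p,'bail_a') if r['confidence']>.3][:2]:
    v,u=np.nonzero(r['pixels']); X=atz(p,np.c_[u,v],.081)
    a=(X-C)@e;b=(X-C)@oo; lim=np.abs(a)<.045
    if lim.sum()>10: k=np.polyfit(a[lim],b[lim],1);print('bar',k.round(4),np.percentile(a,[1,99]).round(4),len(u))
cv2.imwrite('pics/c9.png',cv2.resize(p['image'][215:365,255:395],None,fx=4,fy=4,interpolation=3))
E
```

```text
t 21.6 pos [0.5458 0.0617 0.1744] crate xyz [0.001  0.0065 0.1744] F [ 0.8 -0.1 -3.6] q [ -5.  29.  96.   0.  55. -24.] op 0.13 gf 29.99169892631471
top tray in crate x,y 0.0008 -0.0436 dyaw 0.108 res 0.63
side tray in crate x,y 0.0009 0.0015 dyaw -0.016 res 0.045
bar [-0.0046  0.0412] [-0.0684  0.068 ] 425
```

Request:
play_rows --moves '[[[0,0,5,0,0,-0.01],[0,0,5,0,0,0],[0,0,4,0,0,0],[0,0,3,0,0,0],[0,0,0,0,0,0]]]'

```text
time_s: 22.4
position: [0.5455, 0.0618, 0.1571]
tcp_rot: [[-0.33, 0.944, -0.007], [0.944, 0.33, 0.003], [0.005, -0.006, -1.0]]
force: [-0.7, -0.6, -4.1]
opening: 0.134
grasp_force: 30.0
```

```bash
python3 - <<'E'
from rel import *
print(np.round(s0['moment'],2))
E
```

```text
t 22.4 pos [0.5455 0.0618 0.1571] crate xyz [0.0008 0.0067 0.1571] F [-0.7 -0.6 -4.1] q [ -5.  31.  97.   0.  52. -25.] op 0.13 gf 29.99181285034865
top tray in crate x,y 0.0044 -0.068 dyaw 0.142 res 0.653
side tray in crate x,y -0.0001 -0.0001 dyaw -0.005 res 0.041
[ 0.04 -0.08  0.03]
```

Request:
play_rows --moves '[[[0,0,3,0,0,0],[0,0,3,0,0,0],[0,0,3,0,0,0],[0,0,1,0,0,0],[0,0,0,0,0,0]]]'

```text
time_s: 23.1
position: [0.5457, 0.0619, 0.1475]
tcp_rot: [[-0.33, 0.944, -0.006], [0.944, 0.33, 0.003], [0.005, -0.005, -1.0]]
force: [-0.2, 0.5, -3.9]
opening: 0.136
grasp_force: 30.0
```

Request:
play_rows --moves '[[[0,0,1,0,0,0],[0,0,1,0,0,0],[0,0,1,0,0,0],[0,0,0,0,0,0]]]'

```text
time_s: 23.5
position: [0.546, 0.062, 0.1454]
tcp_rot: [[-0.33, 0.944, -0.005], [0.944, 0.33, 0.003], [0.004, -0.004, -1.0]]
force: [-1.3, 0.3, 0.1]
opening: 0.139
grasp_force: 30.0
```

Request:
play_rows --moves '[[[0,0,1,0,0,0],[0,0,0,0,0,0]]]'

```text
time_s: 23.7
position: [0.5459, 0.0621, 0.1452]
tcp_rot: [[-0.33, 0.944, -0.005], [0.944, 0.33, 0.003], [0.004, -0.004, -1.0]]
force: [-3.2, 2.1, 8.2]
opening: 0.135
grasp_force: 30.0
```

```bash
python3 - <<'E'
from rel import *
print(np.round(s0['moment'],2))
E
```

```text
t 23.7 pos [0.5459 0.0621 0.1452] crate xyz [0.0012 0.0068 0.1452] F [-3.2  2.1  8.2] q [ -5.  32.  98.   0.  51. -25.] op 0.14 gf 29.992987825535238
top tray in crate x,y 0.0014 -0.0555 dyaw 0.036 res 0.645
side tray in crate x,y 0.0001 0.0015 dyaw -0.01 res 0.037
[-0.01  0.34 -0.02]
```

Seated, with contact at the predicted height. Releasing (to about half open), then lifting straight up and moving away.

Request:
play_rows --moves '[[[0,0,0,0,0,0],[0,0,0,0,0,0],[0,0,0,0,0,0],[0,0,0,0,0,0]]]' --fingers -0.1

```text
time_s: 24.3
position: [0.5461, 0.0617, 0.1437]
tcp_rot: [[-0.33, 0.944, -0.005], [0.944, 0.33, 0.003], [0.004, -0.004, -1.0]]
force: [-0.3, 1.3, -0.2]
opening: 0.402
grasp_force: 0.0
```

Request:
play_rows --moves '[[[0,0,-10,0,0,0],[0,0,-20,0,0,0],[0,0,-30,0,0,0],[0,0,-40,0,0,0],[-45,0,0,0,0,0]]]'

```text
time_s: 24.8
position: [0.5631, 0.0224, 0.2497]
tcp_rot: [[-0.335, 0.942, 0.004], [0.942, 0.335, 0.004], [0.002, 0.005, -1.0]]
force: [2.5, -1.0, -0.0]
opening: 0.453
grasp_force: 0.0
```

Request:
play_rows --moves '[[[-48,0,0,0,0,0],[-48,0,0,0,0,0],[-48,0,0,0,0,0],[-48,0,0,0,0,0],[-48,0,0,0,0,0]]]'

```text
time_s: 25.3
position: [0.6408, -0.2094, 0.2433]
tcp_rot: [[-0.329, 0.944, -0.005], [0.944, 0.329, 0.003], [0.004, -0.004, -1.0]]
force: [0.5, 0.6, -0.3]
opening: 0.453
grasp_force: 0.0
```

```bash
python3 - <<'E'
from m import *
from plan import st,C,YAW,frame
st(); e,o=frame()
m=lambda v:place(box(.047,.075,.018,.052)+box(.006,.04,.05,.094),*v[:3],v[3])
for n in('top','side'):
    S=sil(n,'tray')
    if S:
        x,r=fit([S],m,[C[0],C[1],YAW,.068],[.01,.01,.05,.008]); d=np.array([x[0],x[1],0])-C; print(n,(d@e).round(4),(d@o).round(4),x[2:].round(3),round(r,3))
    p=cap(n)
    for r in bot.silhouettes(p,'bail_a')[:2]:
        v,u=np.nonzero(r['pixels']); X=atz(p,np.c_[u,v],.081); b=(X-C)@o; print(' bail',round(r['confidence'],2),np.percentile(b,[1,50,99]).round(4))
    print([(q,np.round(bot.pinpoint(p,q)[0]['centre'],1)) for q in('bit_box_1','bolt_1','tape_measure') if bot.pinpoint(p,q)])
a=cv2.imread('pics/side0.png');b=cap('side')['image']
for nm,(r0,r1,c0,c1) in dict(bolt=(245,273,268,280),box=(245,282,433,470),tape=(262,318,200,232)).items():
    r=cv2.matchTemplate(b[r0-8:r1+8,c0-8:c1+8],a[r0:r1,c0:c1],cv2.TM_CCOEFF_NORMED);_,v,_,l=cv2.minMaxLoc(r);print(nm,np.array(l)-8,round(v,3))
E
```

```text
t 25.3 pos [ 0.6408 -0.2094  0.2433] crate xyz [ 0.0007 -0.2809  0.2433] F [ 0.5  0.6 -0.3] q [-28.  34.  74.   0.  73. -47.] op 0.45 gf 0.0
top -0.0002 -0.002 [0.321 0.087] 0.033
 bail 0.58 [0.0312 0.0439 0.068 ]
 bail 0.5 [-0.0751 -0.0488 -0.0335]
[('bolt_1', array([304.8, 183.8])), ('tape_measure', array([243.9, 149.8]))]
side 0.0013 0.0041 [0.328 0.068] 0.037
 bail 0.76 [0.0312 0.0476 0.0766]
 bail 0.71 [-0.0733 -0.0422 -0.027 ]
[('bit_box_1', array([449.3, 268.7])), ('bolt_1', array([275.3, 270.5])), ('tape_measure', array([219.2, 306.1]))]
bolt [0 0] 0.652
box [0 0] 0.999
tape [0 0] 0.999
```

```bash
python3 -c "
from rig import bot
print(bot.hand_in())"
```

```text
the job is handed in; nothing more can be done
None
```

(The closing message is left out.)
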